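# Press the back onto a pocket watch with the bench case press

### The job

The back of the large pocket watch on the cork mat is started on its rim but still stands proud. Lay the watch gently, face down as it is, on the table of the case press, snug against both faces of the V-stop, then push the press's sprung plunger down by its knob until you feel the back go fully home - bear no harder than that or the glass will crack - and let the plunger spring right back up. Leave the watch seated in the press and everything else where it is.

Things in the scene. Friction and masses are not known exactly. Their poses are not given: they have to be found in the camera images.
- watch: Large steel pocket watch lying glass down: round case 52 mm across, 10.5 mm thick, about 90 g, to be gripped by its rim. Origin: centre of the underside (glass side); z up through the back. It lies on the 3 mm thick mat. Pendant, crown and flat bow stick out along its own -x, 26 to 50 mm from the centre, up to 11 mm either side, 1 to 11 mm above the underside.
- watch_crown (a point): Middle of the watch's crown, 34 mm from the watch's centre along its own -x, 6 mm above its underside.
- back (a joint): How far the press-fit back stands proud, m: 0 = fully home, 0.003 to 0.0045 at the start. The back (48 mm across, 4.5 mm high, flat top 34 mm across) is captive on the case and slides straight in: a tight fit that takes about 8 N all the way, stays where left, and stops dead at 0. With it home the watch is 15 mm thick over all.
- press: Fixed bench case press. Origin: on the bench under the plunger's axis; own +x points to its rear. Open at the front (-x) and sides. Grey cast base 120 mm wide, 22 mm high, from 75 mm before to 125 mm behind the axis; column 26 mm thick 85 mm behind the axis; overhanging head, underside 158 mm above the bench; on the axis its plunger guide, 25 mm across, underside at 160 mm.
- press_axis (a point): Point on the plunger's axis 43 mm above the bench, about where the press's steel lower table has its surface. That table stands on a screw, left at an unknown height: surface 33 to 50 mm above the bench, to be felt or seen. It is 84 mm wide and reaches 70 mm before and 42 mm behind the axis.
- v_stop (a point): Root of the white, slippery nylon V-stop on the lower table, 37 mm behind the axis (height given for mid setting): two upright faces 9 mm high, 18 mm long, 45 degrees either side of the press's x, open to the front. The watch's case resting on both faces is centred on the plunger's axis; the faces touch it 45 degrees either side of the rear, so the pendant must point to the front or sides.
- ram: The press's sprung plunger. Origin: centre of the underside of its white nylon die (32 mm across, 14 mm high), 92 mm above the bench when up. Slides straight down up to 48 mm; its spring pushes back with about 3 N at the top, 6 N at 40 mm, and brings it up again. Its 11 mm rod ends in a wooden palm knob. The watch's glass stands up to 30 N under it.
- ram_knob (a point): Top of the palm knob (flat 18 mm across, knob 42 mm across), 183 mm above the die's underside, so 275 mm above the bench when up; moves with the plunger.
- fob: Bystander: small brass fob watch 34 mm across, 9.5 mm thick, on the mat; origin centre of its underside.
- loupe: Bystander: black eyeglass, 36 mm across, 30 mm high, on the mat; origin centre of its underside.
- key_large: Bystander: larger steel winding key lying flat, about 75 mm long; origin near the root of its wings.
- key_small: Bystander: smaller steel winding key lying flat, about 60 mm long; origin near the root of its wings.
- dial: Bystander: white enamel dial, 64 mm across, 4 mm thick; origin centre of its underside.
- clock: Bystander: brass carriage clock 82 x 95 mm, 153 mm high with its handle; origin centre of its underside.
- stand: Bystander: pewter pocket watch stand, round foot 72 mm, 120 mm high with a hook; origin centre of its underside.
- oil: Bystander: amber glass oil jar, 34 mm across, 55 mm high; origin centre of its underside.
Not all that is in view belongs to the job. What is shaped like the watch but orange, pink or red is not meant.

How it is judged:
By the outcome, as a careful person would: the job done as asked, in the order asked, and still so for the second after the job is handed in, with the robot touching nothing.
It also fails if it takes over 70 s, if anything falls off the work surface, if the arm or the gripper's body presses on something with over 40 N, if the wrist force passes 120 N, or if a joint passes its speed limit or range.

### The arm

A 6-joint arm with a two-finger parallel gripper is mounted at the origin on the work surface. World frame = base frame: x ahead of the robot, y to its left, z up, the work surface at z = 0. Lengths are in mm, angles in rad, forces in N, time in s.
With the tool pointing down it reaches from about 350 to 775 mm from the base axis. Payload 7.3 kg.
Tool frame: the origin (TCP) lies midway between the tips of the shut fingers; the grasp point (between the pads) lies 19 mm behind it; x points along the fingers, y is the direction in which the jaws open and shut, and the axes are right-handed (so a half turn about x gives the same grasp; the last joint's range is limited). The gripper opens to 92 mm and grips with 3 to 60 N. Pads are 19 mm wide; open, the fingers measure 130 mm over their backs; the gripper's body (75 mm by 190 mm) begins 47 mm behind the grasp point.
Start: joints at [-1.454, 0.342, 1.524, -0, 1.275, -0.146], TCP at [136.409, -506.989, 226.741] pointing down, gripper open.
Joint ranges: [-2.53, 2.53], [-0.77, 2.02], [0.04, 2.7], [-1, 4.14], [0.28, 2.66], [-3.11, 3.11]. Speed limits (rad/s): [2.57, 2.57, 3.14, 3.14, 3.14, 3.14].

### API

Orientations are given as [roll, pitch, yaw] about the fixed x, y, z axes, in that order (R = Rz(yaw) Ry(pitch) Rx(roll)).
In Python, from plant import get_obs, capture, close_job gives the robot as it stands. The module is installed in compiled form; this text tells all that it offers.
- The arm moves only by the tool send_rows, never from a script. Its argument "moves" is a list of rows, each a list of 4 numbers: the shift along the tool's x, y, z in mm, then the turn about the tool's x in degrees. In form: [[tx, ty, tz, yaw], ...]. A call has 1 to 8 rows; each row shifts and turns the commanded pose from where the row before left it, along the tool's axes as they then stand; what a row does not reach is not made up. A row lasts 1/8 s, in which the tool goes at most 62.5 mm and 10.7 degrees, less where a joint would pass 70% of its speed; a pose out of reach is approached as far as the arm can. A call with a gripper value outside its range is refused whole. "hand" is the opening, from 0 (shut) to 1 (fully open), set as the call begins (left out, the last holds). The fingers move at their own pace and stop on an object; the grip force is fixed at half the most. Time passes only in rows, so rows that do not move let the fingers close. It gives the time, the measured TCP pose, the force and the opening at its end, in the units of the state.
- get_obs(): the state, without advancing time (a new reading comes with each control period).
- capture(name): name is "scene" or "top" or "wrist"; returns a dict with "image" (384x512x3 uint8, red, green, blue), "K" (3x3 intrinsics, pixels), "position" and "attitude" of the camera in the world; the wrist camera has in their place "mount" (4x4, takes a point from camera to tool coordinates, whose origin is the TCP and whose axes are the tool frame's). Camera axes: x right, y down, z forward; pixel columns grow to the right and rows downward; lengths in mm; the calibration is good to about 2 mm. A picture is of the moment at which its call begins: read the wrist's pose just before it. There is no depth.
- close_job(): hands the job in, once; it reports no verdict.
The state is a dict: "time": time; "joint_positions": joint angles; "dq": joint speeds; "tau": joint torques, N m; "tool_pos": TCP position; "tcp_rot": TCP orientation; "contact_force": force on the tool from outside, world axes, zero at the start; "moment": the same for the moment, N m; "grip_width": finger opening in mm.
Only numpy, scipy, OpenCV 4.12 (cv2) and the standard library are available. Lean on these libraries where they do the work, as an engineer would, in place of code of your own. Each camera call takes 0.05 s, during which the arm holds its last target. There are 200 camera calls.

## Working session

There is one attempt and no reset: what is moved stays moved. The work goes in short steps, Python scripts to look and compute and a tool call to move; the robot and the scene stay as the last step left them, time stands still between calls to the robot, and variables do not carry over. Pictures are saved under pics/ and viewed, about 8 in all and at most 12, crops included, and the job is handed in when it is done.

Besides the shell and the picture viewer there is one more tool, called after "Emit:" in YAML: its name, and indented under it one key for each argument. send_rows: Moves the arm, as the interface text tells. Its arguments: {"type":"object","properties":{"moves":{"type":"array","items":{"type":"array","items":{"type":"number"}}},"hand":{"type":"number"}},"required":["moves"]}

```bash
mkdir -p pics; cat > h.py <<'E'
import numpy as np, cv2, json
from plant import get_obs, capture
from scipy.spatial.transform import Rotation as R
def save(c,n): cv2.imwrite('pics/'+n,c['image'][:,:,::-1])
def rot(a):
    a=np.array(a,float)
    if a.shape==(3,3): return a
    if a.size==3: return R.from_euler('xyz',a).as_matrix()
    raise ValueError(a)
def ray(c,uv,z,obs=None):
    K=np.array(c['K']); d=np.linalg.inv(K)@np.array([uv[0],uv[1],1.])
    if 'mount' in c:
        M=np.array(c['mount']); T=rot(obs['tcp_rot']); p=T@M[:3,3]+np.array(obs['tool_pos']); d=T@M[:3,:3]@d
    else: p=np.array(c['position']); d=rot(c['attitude'])@d
    return p+d*(z-p[2])/d[2]
def proj(c,P,obs=None):
    P=np.array(P,float)
    if 'mount' in c:
        M=np.array(c['mount']); T=rot(obs['tcp_rot']); q=T.T@(P-np.array(obs['tool_pos'])); q=M[:3,:3].T@(q-M[:3,3])
    else: q=rot(c['attitude']).T@(P-np.array(c['position']))
    u=np.array(c['K'])@q; return u[:2]/u[2]
E
python3 - <<'E'
from h import *
o=get_obs(); print(o)
ims=[]
import pickle
for n in ['scene','top']:
    c=capture(n); save(c,n+'0.png'); pickle.dump(c,open(n+'.pkl','wb')); print({k:v for k,v in c.items() if k!='image'})
E
```

```text
{'time': 0.0, 'joint_positions': array([-1.45398992e+00,  3.42743062e-01,  1.52500416e+00, -4.28758718e-05,
        1.27542507e+00, -1.45997263e-01]), 'dq': array([ 0.00051925,  0.00032455, -0.00047899,  0.00022024, -0.00085549,
        0.00084236]), 'tau': array([ 5.59446198e-04, -4.31247389e+01, -2.44220996e+01,  7.17154378e-02,
        5.60637563e-02, -1.50032861e-04]), 'tool_pos': array([ 136.35086666, -506.55832666,  226.03890716]), 'tcp_rot': array([-1.69084456,  1.56921615,  1.71356428]), 'contact_force': array([-1.09395705, -0.02594318,  0.51307549]), 'moment': array([ 0.03977908,  0.03299184, -0.02015306]), 'grip_width': 91.73270002919459}
{'K': array([[374.56939623,   0.        , 259.98522368],
       [  0.        , 374.56939623, 189.81766134],
       [  0.        ,   0.        ,   1.        ]]), 'position': array([1063.90582566,  -95.27367989,  900.07730992]), 'attitude': array([-2.54017968, -0.01580305,  1.54077129])}
{'K': array([[383.63687439,   0.        , 250.73830881],
       [  0.        , 383.63687439, 193.79089129],
       [  0.        ,   0.        ,   1.        ]]), 'position': array([ 469.1117822 ,  -71.91054193, 1097.32562681]), 'attitude': array([-3.01392826,  0.04445224, -1.59820816])}
```

View pics/top0.png

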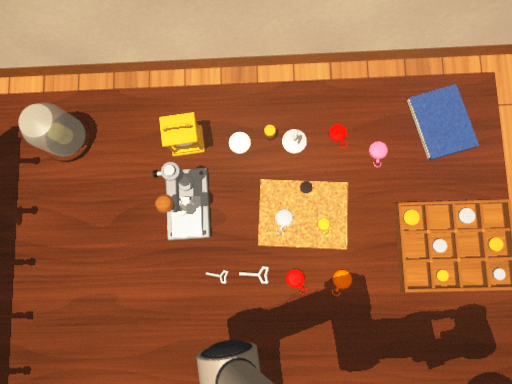

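View pics/scene0.png

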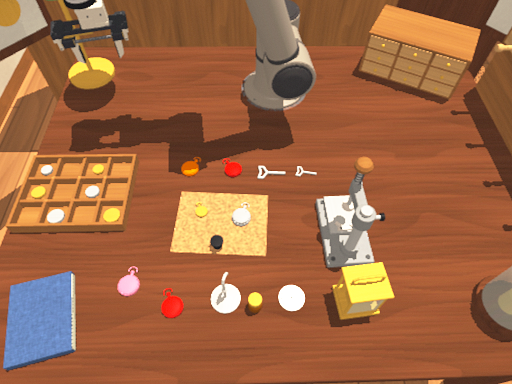

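The large watch is the steel disc at top (284,218) and scene (241,216), on the mat. The fob is the yellow disc at (324,224). The red, pink and orange discs and the tray pieces are excluded. Next I'll check an enlarged crop.

```bash
python3 - <<'E'
from h import *
t=cv2.imread('pics/top0.png'); s=cv2.imread('pics/scene0.png')
def cr(i,x,y,w,h,k): return cv2.resize(i[y:y+h,x:x+w],None,fx=k,fy=k,interpolation=cv2.INTER_CUBIC)
a=np.vstack([cr(t,150,155,66,100,4)[:400], np.zeros((200,264,3),np.uint8)])
b=np.vstack([cr(t,260,190,50,60,5),cr(s,215,190,50,60,5)])
c=cr(s,310,150,71,150,4)
W=np.hstack([a,b,c]); print(W.shape); cv2.imwrite('pics/crop1.png',W)
import pickle
T=pickle.load(open('top.pkl','rb'));S=pickle.load(open('scene.pkl','rb'))
print(ray(T,(284,218),16),ray(S,(241,216),16))
E
```

```text
(600, 798, 3)
[ 537.63728093 -119.29375462   16.        ] [ 543.49080713 -117.51126564   16.        ]
```

View pics/crop1.png

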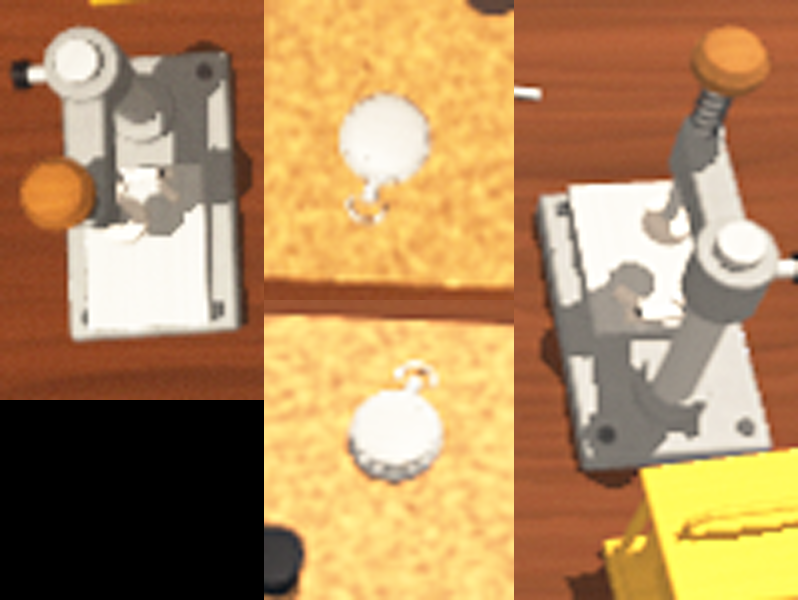

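```bash
cat > m.py <<'E'
from h import *
import pickle
T=pickle.load(open('top.pkl','rb'));S=pickle.load(open('scene.pkl','rb'))
for n,u in dict(FL=(168,240),FR=(210,237),RR=(207,168.2)).items(): print('top',n,ray(T,u,22).round(1))
for n,u in dict(FR=(316.5,199.5),RR=(326,267),RL=(374,262)).items(): print('sc',n,ray(S,u,22).round(1))
print('knob',ray(T,(164.2,203),270).round(1),ray(S,(364.5,162),275).round(1), ray(S,(364.5,166),255).round(1))
for n,u in dict(FL=(171,237),FR=(203,236)).items():
  for z in (33,43,50): print('table top',n,z,ray(T,u,z).round(1))
u=(324,196.2)
for z in (33,43,50): print('table sc FR',z,ray(S,u,z).round(1))
g=cv2.cvtColor(T['image'],cv2.COLOR_RGB2HSV)
def blob(C,x,y):
    h=cv2.cvtColor(C['image'],cv2.COLOR_RGB2HSV)[y-20:y+20,x-20:x+20]
    m=((h[...,1]<70)).astype(np.uint8); n,l,s,c=cv2.connectedComponentsWithStats(m)
    i=1+np.argmax(s[1:,4]); mm=(l==i).astype(np.uint8)
    core=cv2.morphologyEx(mm,cv2.MORPH_OPEN,cv2.getStructuringElement(cv2.MORPH_ELLIPSE,(7,7)))
    ys,xs=np.nonzero(core); yt,xt=np.nonzero(mm-core)
    return (xs.mean()+x-20,ys.mean()+y-20),len(xs),(xt.mean()+x-20,yt.mean()+y-20)
for C,x,y in((T,284,218),(S,241,216)):
    c,n,t=blob(C,x,y); a=ray(C,c,13);b=ray(C,t,9); print('watch',c,n,a.round(1),b.round(1),'pend dir',np.degrees(np.arctan2(*(b-a)[[1,0]])))
E
python3 m.py
```

```text
top FL [485.3 208.5  22. ]
top FR [490.3  89.6  22. ]
top RR [686.7  95.6  22. ]
sc FR [497.9  94.   22. ]
sc RR [698.9  94.6  22. ]
sc RL [688.4 217.9  22. ]
knob [562.3 152.3 270. ] [567.4 153.8 275. ] [562.7 159.7 255. ]
table top FL 33 [493.2 197.2  33. ]
table top FL 43 [492.9 194.7  43. ]
table top FL 50 [492.8 192.9  50. ]
table top FR 33 [493.4 107.5  33. ]
table top FR 43 [493.2 105.8  43. ]
table top FR 50 [493.  104.6  50. ]
table sc FR 33 [494.5 113.9  33. ]
table sc FR 43 [501.  111.5  43. ]
table sc FR 50 [505.6 109.8  50. ]
watch (np.float64(283.70901639344265), np.float64(217.48360655737704)) 244 [ 539.3 -118.7   13. ] [ 518.2 -110.2    9. ] pend dir 158.11085389384712
watch (np.float64(240.81481481481484), np.float64(216.32592592592593)) 270 [ 542.7 -118.1   13. ] [ 524.4 -109.9    9. ] pend dir 155.90354722026723
```

```bash
cat >> h.py <<'E'
def st():
    o=get_obs(); M=rot(o['tcp_rot']); return o,M,np.array(o['tool_pos'])
def go(x,y,z):
    o,M,p=st(); d=M.T@(np.array([x,y,z])-p); print('tool delta',d.round(2)); return d
def jaw():
    o,M,p=st(); print('t',round(o['time'],2),'pos',p.round(2),'F',np.round(o['contact_force'],2),'grip',round(o['grip_width'],1),'\ntool x,y,z rows:\n',M.T.round(4),'jaw deg',np.degrees(np.arctan2(M[1,1],M[0,1])).round(2),'q',o['joint_positions'].round(3))
E
python3 - <<'E'
from h import *
jaw(); go(541,-118,180); print(np.array(capture('wrist')['mount']).round(3))
E
```

```text
t 0.1 pos [ 136.36 -506.62  226.13] F [-0.39 -0.15  0.3 ] grip 91.7 
tool x,y,z rows:
 [[-2.000e-04  1.300e-03 -1.000e+00]
 [ 2.598e-01 -9.657e-01 -1.300e-03]
 [-9.657e-01 -2.598e-01 -2.000e-04]] jaw deg -74.94 q [-1.454  0.343  1.525 -0.     1.275 -0.146]
tool delta [  46.58 -270.09 -491.7 ]
[[-0.00000e+00 -2.83000e-01  9.59000e-01 -1.57528e+02]
 [ 1.00000e+00 -1.00000e-03  0.00000e+00  5.51000e-01]
 [ 1.00000e-03  9.59000e-01  2.83000e-01 -7.54660e+01]
 [ 0.00000e+00  0.00000e+00  0.00000e+00  1.00000e+00]]
```

Emit:
send_rows:
  moves:
    - [4.7,-27,-49.2,0]
    - [4.7,-27,-49.2,0]
    - [4.7,-27,-49.2,0]
    - [4.7,-27,-49.2,0]
    - [4.7,-27,-49.2,0]
  hand: 1

```text
time: 0.78
tool_pos: [339.9, -311.3, 203.0]
tcp_rot: [1.522, 1.571, -1.357]
contact_force: [0.3, 0.1, 0.5]
grip_width: 91.7
```

Emit:
send_rows:
  moves:
    - [4.7,-27,-49.2,0]
    - [4.7,-27,-49.2,0]
    - [4.7,-27,-49.2,0]
    - [4.7,-27,-49.2,0]
    - [4.7,-27,-49.2,0]
    - [0,0,0,-10]
    - [0,0,0,-10]
    - [0,0,0,-10]

```text
time: 1.78
tool_pos: [541.3, -118.1, 179.2]
tcp_rot: [-1.021, 1.57, 2.914]
contact_force: [-0.9, -0.0, 0.4]
grip_width: 91.5
```

```bash
python3 -c "
from h import *
jaw()"
```

```text
t 1.77 pos [ 541.26 -118.08  179.23] F [-0.91 -0.05  0.44] grip 91.5 
tool x,y,z rows:
 [[-1.000e-03  2.000e-04 -1.000e+00]
 [ 7.123e-01 -7.019e-01 -8.000e-04]
 [-7.019e-01 -7.123e-01  5.000e-04]] jaw deg -44.58 q [-0.353  0.436  1.516 -0.     1.191  0.425]
```

Emit:
send_rows:
  moves:
    - [0,0,0,-10]
    - [0,0,0,-10]
    - [0,0,0,-10]
    - [0,0,0,-10]
    - [0,0,0,-10]
    - [0,0,0,-10]

```text
time: 2.52
tool_pos: [541.2, -118.4, 179.4]
tcp_rot: [-2.058, 1.57, 2.923]
contact_force: [-0.5, -0.4, -1.2]
grip_width: 91.9
```

Emit:
send_rows:
  moves:
    - [0,0,0,-10]
    - [0,0,0,-10]
    - [0,0,0,-10]
    - [0,0,0,-10]
    - [0,0,0,-10]
    - [0,0,0,-2]
    - [0,0,0,0]

```text
time: 3.4
tool_pos: [541.3, -118.5, 179.5]
tcp_rot: [-2.839, 1.57, 3.041]
contact_force: [0.4, -0.4, -1.0]
grip_width: 91.8
```

```bash
python3 - <<'E'
from h import *
jaw(); o=get_obs(); c=capture('wrist'); import pickle; pickle.dump((o,c),open('w1.pkl','wb'))
print(proj(c,[541,-118,13],o)); cv2.imwrite('pics/w1.png',c['image'][:,:,::-1])
E
```

```text
t 3.4 pos [ 541.28 -118.45  179.54] F [ 0.39 -0.4  -0.98] grip 91.8 
tool x,y,z rows:
 [[-4.000e-04  0.000e+00 -1.000e+00]
 [ 3.922e-01  9.199e-01 -1.000e-04]
 [ 9.199e-01 -3.922e-01 -4.000e-04]] jaw deg 66.91 q [-0.354  0.436  1.515 -0.     1.191 -1.521]
[256.18474003 175.65728241]
```

View pics/w1.png

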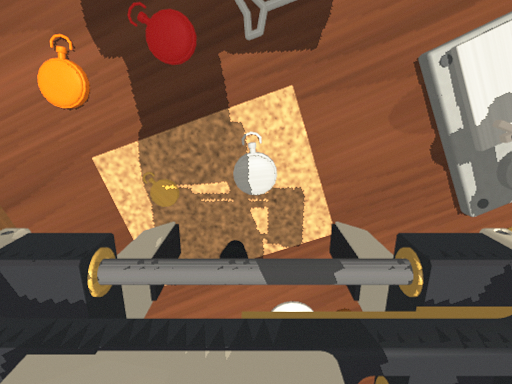

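Wrist view: the steel watch is at (255,174) with its pendant pointing up the image at (252,135). The fob is at (165,192) and the loupe at (235,250). This matches my projection of (256,176).

```bash
python3 - <<'E'
from h import *
import pickle
o,c=pickle.load(open('w1.pkl','rb'))
for z in (8,10,13): print(ray(c,(255.3,174.3),z,o).round(1))
p=ray(c,(252.5,137),9,o); q=ray(c,(255.3,174.3),10,o); print(p,np.degrees(np.arctan2(*(p-q)[[1,0]])))
for x,y in((q[0],q[1]),): go(x,y,5)
E
```

```text
[ 540.2 -118.8    8. ]
[ 539.7 -118.6   10. ]
[ 539.1 -118.3   13. ]
[ 498.53865795 -104.49381998    9.        ] 161.11594393491754
tool delta [174.6   -0.74  -1.37]
```

Emit:
send_rows:
  moves:
    - [50,0,-0.7,0]
    - [50,0,0,0]
    - [40,0,0,0]
    - [20,0,0,0]
    - [8,0,0,0]
    - [4,0,0,0]
    - [2,0,0,0]
    - [0,0,0,0]

```text
time: 4.45
tool_pos: [541.2, -118.3, 6.4]
tcp_rot: [-0.003, 1.569, -0.404]
contact_force: [-0.2, -0.2, -0.7]
grip_width: 91.8
```

```bash
python3 - <<'E'
from h import *
jaw(); c=capture('wrist'); cv2.imwrite('pics/w2.png',c['image'][:,:,::-1])
E
```

```text
t 4.45 pos [ 541.15 -118.32    6.39] F [-0.16 -0.21 -0.67] grip 91.8 
tool x,y,z rows:
 [[ 1.200e-03 -5.000e-04 -1.000e+00]
 [ 3.900e-01  9.208e-01 -0.000e+00]
 [ 9.208e-01 -3.900e-01  1.300e-03]] jaw deg 67.05 q [-0.354  0.658  1.688 -0.     0.794 -1.524]
```

View pics/w2.png

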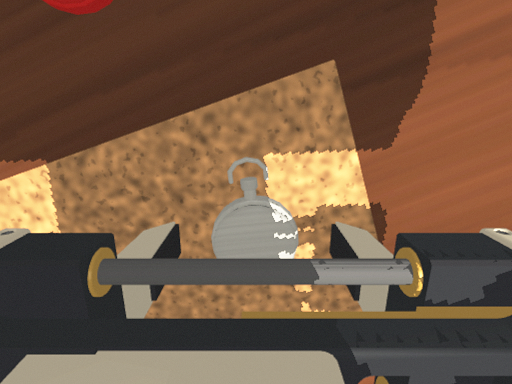

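Fingers straddle the watch, which spans x 212–300 in the image with the pendant at (248,185) and clear of the jaws. Before gripping I'll check the centring along tool z.

```bash
python3 - <<'E'
from h import *
o,M,p=st(); c=capture('wrist')
for s in (-3,0,3):
  ctr=np.array([p[0],p[1],0])+M[:,2]*s
  print(s,proj(c,ctr+[0,0,13]-26*M[:,2],o),proj(c,ctr+[0,0,8]-26*M[:,2],o),proj(c,ctr+[0,0,8]-34*M[:,2],o))
E
```

```text
-3 [256.83923339 196.94035878] [256.78684928 194.30711531] [256.80710717 180.82059289]
0 [256.83127716 202.03753276] [256.77939647 199.26875512] [256.79944413 185.92219537]
3 [256.82340516 207.0807381 ] [256.77202028 204.17939052] [256.79186097 190.97062588]
```

Emit:
send_rows:
  moves:
    - [1,0,-2.2,0]
    - [0,0,0,0]

```text
time: 4.8
tool_pos: [538.5, -117.2, 4.7]
tcp_rot: [-2.629, 1.571, -3.029]
contact_force: [0.3, 0.8, 0.2]
grip_width: 91.4
```

Emit:
send_rows:
  moves:
    - [0,0,0,0]
    - [0,0,0,0]
    - [0,0,0,0]
    - [0,0,0,0]
    - [0,0,0,0]
    - [0,0,0,0]
  hand: 0.3

```text
time: 5.55
tool_pos: [538.7, -117.3, 4.7]
tcp_rot: [-0.868, 1.571, -1.268]
contact_force: [-0.3, -0.1, -0.3]
grip_width: 51.0
```

Emit:
send_rows:
  moves:
    - [-3,0,0,0]
    - [-12,0,0,0]
    - [-35,0,0,0]
    - [-40,0,0,-6]
    - [0,0,0,-9]
    - [0,0,0,-8]
    - [0,0,0,0]

```text
time: 6.42
tool_pos: [538.8, -117.4, 95.5]
tcp_rot: [-0.448, 1.57, -0.449]
contact_force: [-0.4, -0.1, -1.2]
grip_width: 50.7
```

```bash
python3 - <<'E'
from h import *
jaw(); go(480,150,95); go(505,150,50)
E
```

```text
t 6.42 pos [ 538.83 -117.37   95.55] F [-0.42 -0.05 -1.22] grip 50.7 
tool x,y,z rows:
 [[ 9.e-04 -4.e-04 -1.e+00]
 [ 2.e-04  1.e+00 -4.e-04]
 [ 1.e+00 -2.e-04  9.e-04]] jaw deg 89.99 q [-0.353  0.526  1.626 -0.     0.989 -1.924]
tool delta [  0.38 267.36 -58.89]
tool delta [ 45.4  267.38 -33.93]
```

Emit:
send_rows:
  moves:
    - [0,15,-10,0]
    - [0,40,-20,0]
    - [0,45,-15,0]
    - [0,45,-13.9,0]
    - [0,45,0,0]
    - [0,45,0,0]
    - [0,32.4,0,0]
    - [0,0,0,0]

```text
time: 7.42
tool_pos: [478.2, 152.4, 94.7]
tcp_rot: [2.736, 1.57, 2.739]
contact_force: [-0.4, 0.1, -1.5]
grip_width: 51.1
```

Emit:
send_rows:
  moves:
    - [10,0,8,0]
    - [10,0,9,0]
    - [6,0,8,0]
    - [4,0,0,0]
    - [0,0,0,0]

```text
time: 8.05
tool_pos: [502.2, 149.0, 62.6]
tcp_rot: [-2.985, 1.564, -2.985]
contact_force: [-8.2, -1.0, -5.7]
grip_width: 51.1
```

```bash
python3 - <<'E'
from h import *
jaw(); t=capture('top'); s=capture('scene')
def cr(c,x,y,w,h,k): return cv2.resize(c['image'][y:y+h,x:x+w,::-1],None,fx=k,fy=k,interpolation=cv2.INTER_CUBIC)
cv2.imwrite('pics/c2.png',np.hstack([cr(t,145,155,80,110,5),cr(s,300,135,80,110,5)]))
E
```

```text
t 8.05 pos [502.17 149.05  62.62] F [-8.16 -0.96 -5.7 ] grip 51.1 
tool x,y,z rows:
 [[-6.8e-03 -1.1e-03 -1.0e+00]
 [ 3.0e-04  1.0e+00 -1.1e-03]
 [ 1.0e+00 -3.0e-04 -6.8e-03]] jaw deg 89.98 q [ 0.142  0.534  1.728 -0.     0.886 -1.428]
```

View pics/c2.png

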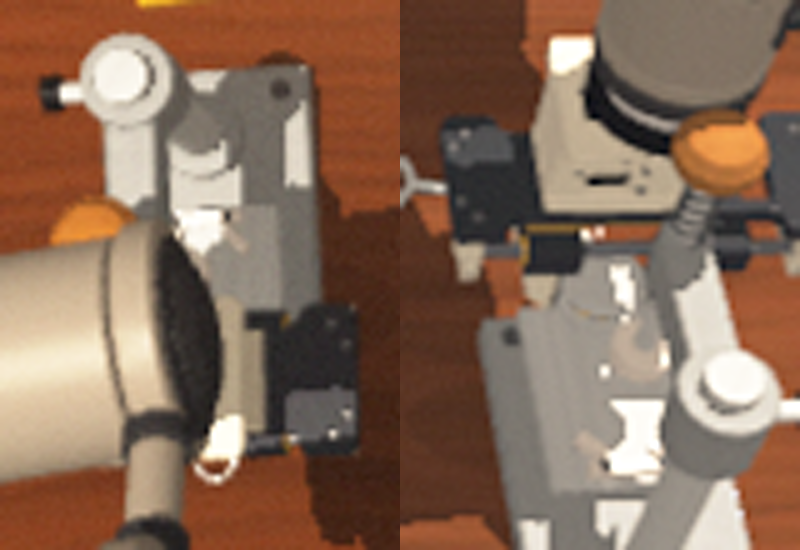

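The contact force of -8 N in x means the wrist is touching the knob, so I'll back off a few millimetres before lowering. For the later push I'll offset the hand sideways and use one open finger.

Emit:
send_rows:
  moves:
    - [0,0,-4,0]
    - [0,0,0,0]
    - [5,0,0,0]
    - [3,0,0,0]
    - [0,0,0,0]

```text
time: 8.78
tool_pos: [500.4, 150.0, 56.3]
tcp_rot: [-2.83, 1.57, -2.829]
contact_force: [-0.5, 0.0, -0.4]
grip_width: 51.4
```

```bash
python3 -c "
from h import *
jaw()"
```

```text
t 8.78 pos [500.42 149.99  56.33] F [-0.53  0.05 -0.4 ] grip 51.4 
tool x,y,z rows:
 [[-5.e-04 -2.e-04 -1.e+00]
 [-1.e-03  1.e+00 -2.e-04]
 [ 1.e+00  1.e-03 -5.e-04]] jaw deg 90.06 q [ 0.145  0.539  1.743 -0.     0.86  -1.427]
```

Emit:
send_rows:
  moves:
    - [2,0,0,0]
    - [1,0,0,0]
    - [1,0,0,0]
    - [0,0,0,0]

```text
time: 9.28
tool_pos: [500.5, 150.0, 52.6]
tcp_rot: [-2.24, 1.571, -2.239]
contact_force: [-0.1, -0.5, -1.2]
grip_width: 50.8
```

Emit:
send_rows:
  moves:
    - [1,0,0,0]
    - [1,0,0,0]
    - [0,0,0,0]

```text
time: 9.65
tool_pos: [500.5, 150.0, 50.6]
tcp_rot: [-2.551, 1.571, -2.55]
contact_force: [-0.3, -1.1, -1.1]
grip_width: 51.0
```

Emit:
send_rows:
  moves:
    - [1,0,0,0]
    - [1,0,0,0]
    - [0,0,0,0]

```text
time: 10.02
tool_pos: [500.5, 150.0, 48.6]
tcp_rot: [-2.553, 1.571, -2.552]
contact_force: [0.3, -1.0, -0.9]
grip_width: 50.8
```

Emit:
send_rows:
  moves:
    - [1,0,0,0]
    - [1,0,0,0]
    - [0,0,0,0]

```text
time: 10.4
tool_pos: [500.5, 150.0, 46.6]
tcp_rot: [-2.536, 1.571, -2.535]
contact_force: [-0.5, 0.3, -1.1]
grip_width: 51.4
```

Emit:
send_rows:
  moves:
    - [1,0,0,0]
    - [1,0,0,0]
    - [0,0,0,0]

```text
time: 10.78
tool_pos: [500.5, 150.0, 44.6]
tcp_rot: [-2.586, 1.571, -2.585]
contact_force: [0.2, -0.6, -0.7]
grip_width: 50.7
```

Emit:
send_rows:
  moves:
    - [1,0,0,0]
    - [1,0,0,0]
    - [0,0,0,0]

```text
time: 11.15
tool_pos: [500.5, 150.0, 42.6]
tcp_rot: [-2.584, 1.571, -2.583]
contact_force: [-0.5, -0.4, -1.0]
grip_width: 51.1
```

```bash
python3 - <<'E'
from h import *
jaw(); s=capture('scene'); c=capture('wrist')
cv2.imwrite('pics/c3.png',np.hstack([cv2.resize(s['image'][150:250,300:380,::-1],None,fx=5,fy=5,interpolation=cv2.INTER_CUBIC),cv2.resize(c['image'][120:320,170:330,::-1],None,fx=2.5,fy=2.5,interpolation=cv2.INTER_CUBIC)]))
E
```

```text
t 11.15 pos [500.48 150.02  42.58] F [-0.48 -0.38 -1.  ] grip 51.1 
tool x,y,z rows:
 [[-2.e-04 -1.e-04 -1.e+00]
 [-1.e-03  1.e+00 -1.e-04]
 [ 1.e+00  1.e-03 -2.e-04]] jaw deg 90.06 q [ 0.145  0.56   1.754 -0.     0.828 -1.427]
```

View pics/c3.png

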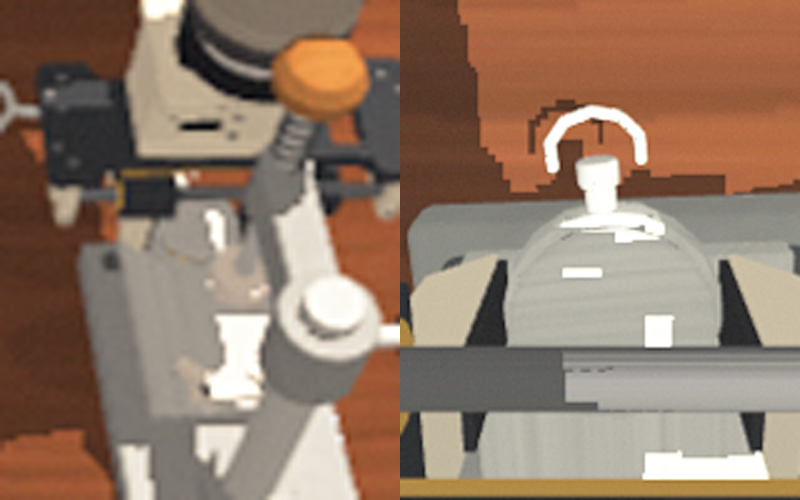

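The watch is held level over the front of the table, with its pendant to the front. The bow shows at (598,130) in the crop, about 4° off the tool axis. I'll keep lowering until I feel contact.

Emit:
send_rows:
  moves:
    - [1,0,0,0]
    - [1,0,0,0]
    - [0,0,0,0]

```text
time: 11.62
tool_pos: [500.5, 150.0, 40.6]
tcp_rot: [-2.655, 1.571, -2.654]
contact_force: [0.0, -0.4, 0.2]
grip_width: 51.1
```

Emit:
send_rows:
  moves:
    - [1,0,0,0]
    - [1,0,0,0]
    - [0,0,0,0]

```text
time: 12.0
tool_pos: [500.6, 150.0, 38.8]
tcp_rot: [-0.754, 1.571, -0.753]
contact_force: [0.1, 0.2, 2.0]
grip_width: 51.0
```

Emit:
send_rows:
  moves:
    - [0.4,0,0,0]
    - [0,0,0,0]

```text
time: 12.25
tool_pos: [500.6, 150.0, 38.8]
tcp_rot: [-0.257, 1.57, -0.256]
contact_force: [-2.5, -0.6, 5.7]
grip_width: 51.2
```

Emit:
send_rows:
  moves:
    - [-0.5,0,0,0]
    - [0,0,0,0]

```text
time: 12.5
tool_pos: [500.6, 150.0, 38.8]
tcp_rot: [-0.582, 1.571, -0.581]
contact_force: [-0.9, -0.6, 2.1]
grip_width: 51.3
```

Emit:
send_rows:
  moves:
    - [0,0,0,0]
    - [0,0,0,0]
    - [0,0,0,0]
    - [0,0,0,0]
    - [0,0,0,0]
    - [0,0,0,0]
  hand: 1

```text
time: 13.25
tool_pos: [500.5, 150.0, 38.8]
tcp_rot: [-1.845, 1.571, -1.844]
contact_force: [0.1, -0.0, 0.5]
grip_width: 91.7
```

```bash
python3 - <<'E'
from h import *
jaw(); o=get_obs(); c=capture('wrist')
cv2.imwrite('pics/c4.png',cv2.resize(c['image'][120:320,156:356,::-1],None,fx=3,fy=3,interpolation=cv2.INTER_CUBIC))
p=np.array([500.3,150,0]); 
for a in (-26,-50): print(proj(c,p+[a,0,46],o))
E
```

```text
t 13.25 pos [500.54 150.03  38.76] F [ 0.08 -0.05  0.45] grip 91.7 
tool x,y,z rows:
 [[-0.e+00 -1.e-04 -1.e+00]
 [-1.e-03  1.e+00 -1.e-04]
 [ 1.e+00  1.e-03 -0.e+00]] jaw deg 90.06 q [ 0.145  0.566  1.757 -0.     0.819 -1.427]
[256.36839837 202.6405995 ]
[256.45930653 160.14656977]
```

View pics/c4.png

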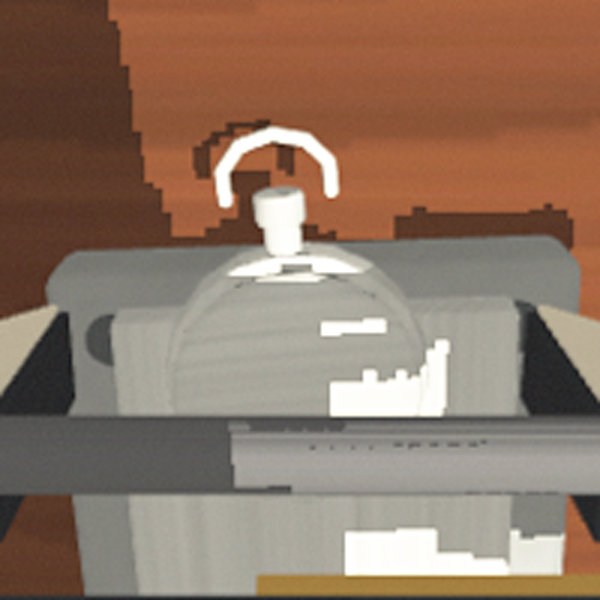

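The watch lies flat at about (500,150), with its bow tip about 4.5 mm towards -y. A single long push on the bow would be unstable. I'll back off, take the bow lightly to steer the watch most of the way in, and finish with a short push.

Emit:
send_rows:
  moves:
    - [0,0,-5,0]
    - [0,0,-15,0]
    - [0,-1.5,-15,0]
    - [0,-2,-11,0]
    - [0,0,0,0]

```text
time: 13.92
tool_pos: [453.9, 146.4, 38.9]
tcp_rot: [-2.763, 1.57, -2.762]
contact_force: [0.8, -0.2, -0.4]
grip_width: 91.6
```

Emit:
send_rows:
  moves:
    - [0,0,0,0]
    - [0,0,0,0]
    - [0,0,0,0]
    - [0,0,0,0]
    - [0,0,0,0]
    - [0,0,0,0]
    - [0,0,0,0]
  hand: 0.2

```text
time: 14.8
tool_pos: [454.5, 146.5, 38.8]
tcp_rot: [-1.647, 1.571, -1.646]
contact_force: [-1.0, -0.8, 1.1]
grip_width: 26.4
```

```bash
python3 - <<'E'
from h import *
jaw()
E
```

```text
t 14.8 pos [454.55 146.49  38.79] F [-0.97 -0.83  1.14] grip 26.4 
tool x,y,z rows:
 [[-0.e+00 -1.e-04 -1.e+00]
 [-1.e-03  1.e+00 -1.e-04]
 [ 1.e+00  1.e-03 -0.e+00]] jaw deg 90.06 q [ 0.151  0.507  1.881 -0.     0.754 -1.421]
```

Emit:
send_rows:
  moves:
    - [0,0,0,0]
    - [0,0,0,0]

```text
time: 15.05
tool_pos: [454.6, 146.5, 38.8]
tcp_rot: [-1.062, 1.571, -1.061]
contact_force: [0.1, -0.0, -0.1]
grip_width: 18.7
```

```bash
python3 - <<'E'
from h import *
c=capture('wrist')
cv2.imwrite('pics/c5.png',cv2.resize(c['image'][150:384,120:392,::-1],None,fx=2.5,fy=2.5,interpolation=cv2.INTER_CUBIC))
E
```

```text
(no output)
```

View pics/c5.png

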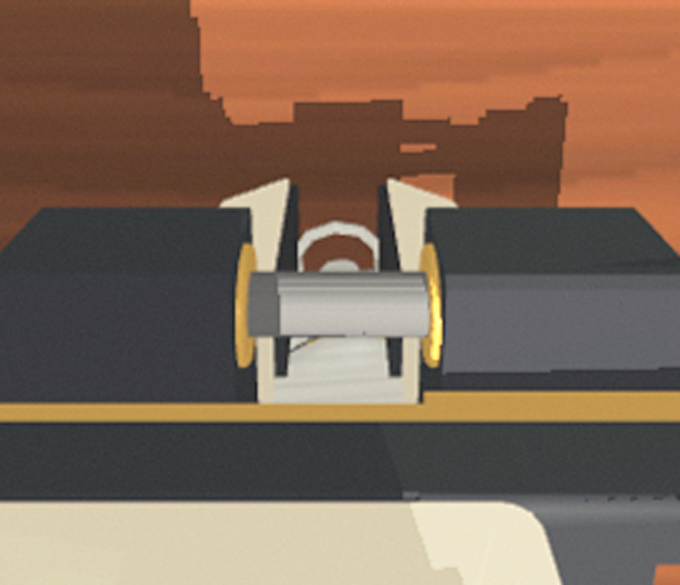

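The bow sits centred between the pads at crop (339,240). I'll close a little more so it's held, then steer.

Emit:
send_rows:
  moves:
    - [0,0,0,0]
    - [0,0,0,0]
    - [0,0,0,0]
  hand: 0.15

```text
time: 15.48
tool_pos: [454.5, 146.5, 38.8]
tcp_rot: [-1.744, 1.571, -1.743]
contact_force: [-0.6, 0.2, -0.5]
grip_width: 19.2
```

Emit:
send_rows:
  moves:
    - [0,0.5,5,0.5]
    - [0,1,8,1]
    - [0,1,8,1]
    - [0,1,8,0.5]
    - [0,1,8,0]
    - [0,0,5,0]
    - [0,0,0,0]

```text
time: 16.35
tool_pos: [497.3, 149.7, 38.8]
tcp_rot: [0.04, 1.57, -0.012]
contact_force: [0.4, 0.5, 0.3]
grip_width: 19.1
```

```bash
python3 - <<'E'
from h import *
jaw()
E
```

```text
t 16.35 pos [497.34 149.68  38.78] F [0.44 0.53 0.27] grip 19.1 
tool x,y,z rows:
 [[ 0.001  -0.     -1.    ]
 [ 0.0514  0.9987  0.    ]
 [ 0.9987 -0.0514  0.001 ]] jaw deg 87.05 q [ 0.145  0.561  1.767 -0.     0.813 -1.374]
```

Emit:
send_rows:
  moves:
    - [0,1.2,2.5,0]
    - [0,0,0,0]

```text
time: 16.6
tool_pos: [499.3, 150.9, 38.8]
tcp_rot: [-0.217, 1.571, -0.268]
contact_force: [0.1, -0.1, 0.0]
grip_width: 18.7
```

Emit:
send_rows:
  moves:
    - [0,0,0,0]
    - [0,0,0,0]
    - [0,0,0,0]
    - [0,0,0,0]
  hand: 0.5

```text
time: 17.1
tool_pos: [499.2, 150.8, 38.8]
tcp_rot: [-1.096, 1.571, -1.147]
contact_force: [-0.3, -0.1, 0.2]
grip_width: 45.2
```

Emit:
send_rows:
  moves:
    - [0,0,-8,0]
    - [0,0,-15,0]
    - [0,0,-15,-1]
    - [0,0,0,-2]
    - [0,0,0,-2]
    - [0,0,0,0]
    - [0,0,0,0]
    - [0,0,0,0]
  hand: 1

```text
time: 18.1
tool_pos: [461.4, 152.7, 38.7]
tcp_rot: [-1.626, 1.571, -1.591]
contact_force: [0.1, -0.6, -0.4]
grip_width: 91.7
```

```bash
python3 - <<'E'
from h import *
jaw(); o=get_obs();c=capture('wrist'); t=capture('top');s=capture('scene')
f=lambda i,k:cv2.resize(i[...,::-1],None,fx=k,fy=k,interpolation=cv2.INTER_CUBIC)
a=f(t['image'][155:255,155:225],4); b=f(s['image'][150:250,300:380],4); d=f(c['image'][200:384,160:350],2)
W=np.zeros((600,800,3),np.uint8); W[:400,:280]=a; W[:400,280:600]=b; W[400:,:190*2]=d[168:368] 
cv2.imwrite('pics/c6.png',W)
for P in ([563,152.5,46],[500,150,40]): print(proj(t,P),proj(s,P),proj(c,P,o))
E
```

```text
t 18.1 pos [461.39 152.68  38.71] F [ 0.07 -0.61 -0.41] grip 91.7 
tool x,y,z rows:
 [[-0.000e+00 -1.000e-04 -1.000e+00]
 [-3.560e-02  9.994e-01 -1.000e-04]
 [ 9.994e-01  3.560e-02 -0.000e+00]] jaw deg 92.04 q [ 0.162  0.518  1.859 -0.     0.765 -1.445]
[185.78608526 211.12124278] [342.49370761 214.78536772] [250.60303937 379.22719113]
[187.27167087 233.99382703] [337.64467276 196.25713292] [249.88507572 295.03490071]
```

View pics/c6.png

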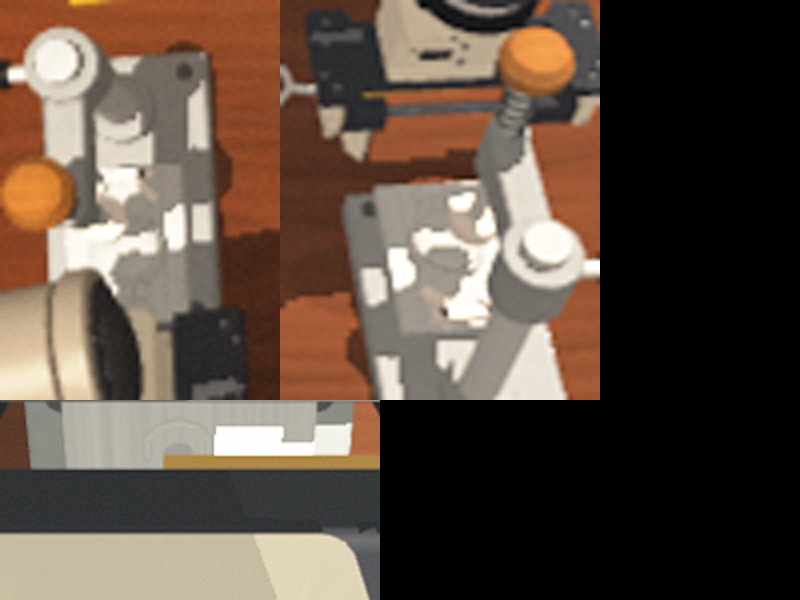

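Bow tip is at about (498,150), so the watch is about 15 mm short of the V and lined up with the press. I'll shift the hand sideways so the +y finger pushes the bow end.

Emit:
send_rows:
  moves:
    - [0,-20,0,0]
    - [0,-38,0,0]
    - [0,0,10,0]
    - [0,0,10,0]
    - [0,0,4,0]
    - [0,0,0,0]

```text
time: 19.0
tool_pos: [487.5, 96.3, 38.6]
tcp_rot: [-2.787, 1.571, -2.75]
contact_force: [-0.3, -0.8, 0.1]
grip_width: 91.6
```

Emit:
send_rows:
  moves:
    - [0,0,2,0]
    - [0,0,2,0]
    - [0,0,2,0]
    - [0,0,2,0]
    - [0,0,0,0]

```text
time: 19.62
tool_pos: [495.6, 95.9, 38.8]
tcp_rot: [-0.273, 1.57, -0.238]
contact_force: [-0.3, 0.6, -0.1]
grip_width: 91.8
```

Emit:
send_rows:
  moves:
    - [0,0,2,0]
    - [0,0,2,0]
    - [0,0,2,0]
    - [0,0,0,0]

```text
time: 20.12
tool_pos: [501.6, 96.1, 38.8]
tcp_rot: [-0.256, 1.57, -0.22]
contact_force: [-0.4, -0.0, -0.1]
grip_width: 91.5
```

Emit:
send_rows:
  moves:
    - [0,0,1,0]
    - [0,0,1,0]
    - [0,0,0,0]

```text
time: 20.5
tool_pos: [503.2, 96.2, 38.8]
tcp_rot: [-2.665, 1.571, -2.629]
contact_force: [-2.2, 0.0, 0.1]
grip_width: 91.6
```

Emit:
send_rows:
  moves:
    - [0,0,1,0]
    - [0,0,1,0]
    - [0,0,0,0]

```text
time: 20.88
tool_pos: [505.4, 96.3, 38.8]
tcp_rot: [-1.104, 1.571, -1.068]
contact_force: [-0.4, 0.3, 1.1]
grip_width: 91.7
```

Emit:
send_rows:
  moves:
    - [0,0,1,0]
    - [0,0,0,0]

```text
time: 21.12
tool_pos: [505.8, 96.3, 38.7]
tcp_rot: [-3.006, 1.57, -2.97]
contact_force: [-2.7, -0.4, 1.8]
grip_width: 92.0
```

Emit:
send_rows:
  moves:
    - [0,0,1,0]
    - [0,0,0,0]

```text
time: 21.38
tool_pos: [506.1, 96.3, 38.6]
tcp_rot: [-3.064, 1.568, -3.028]
contact_force: [-6.0, -0.9, 3.1]
grip_width: 91.9
```

```bash
python3 - <<'E'
from h import *
jaw(); o=get_obs();c=capture('wrist'); t=capture('top');s=capture('scene')
f=lambda i,k:cv2.resize(i[...,::-1],None,fx=k,fy=k,interpolation=cv2.INTER_CUBIC)
a=f(t['image'][190:240,160:215],7); b=f(s['image'][185:240,310:372],6.4); d=f(c['image'][200:300,260:512],3)
W=np.zeros((600,800,3),np.uint8); W[:350,:385]=a; W[:b.shape[0],390:390+b.shape[1]]=b; d=d[:240,:756];W[360:,:756]=d
cv2.imwrite('pics/c7.png',W)
E
```

```text
t 21.38 pos [506.05  96.32  38.56] F [-6.03 -0.94  3.09] grip 91.9 
tool x,y,z rows:
 [[-2.800e-03 -3.000e-04 -1.000e+00]
 [-3.640e-02  9.993e-01 -2.000e-04]
 [ 9.993e-01  3.640e-02 -2.800e-03]] jaw deg 92.09 q [ 0.039  0.558  1.775 -0.     0.811 -1.568]
```

View pics/c7.png

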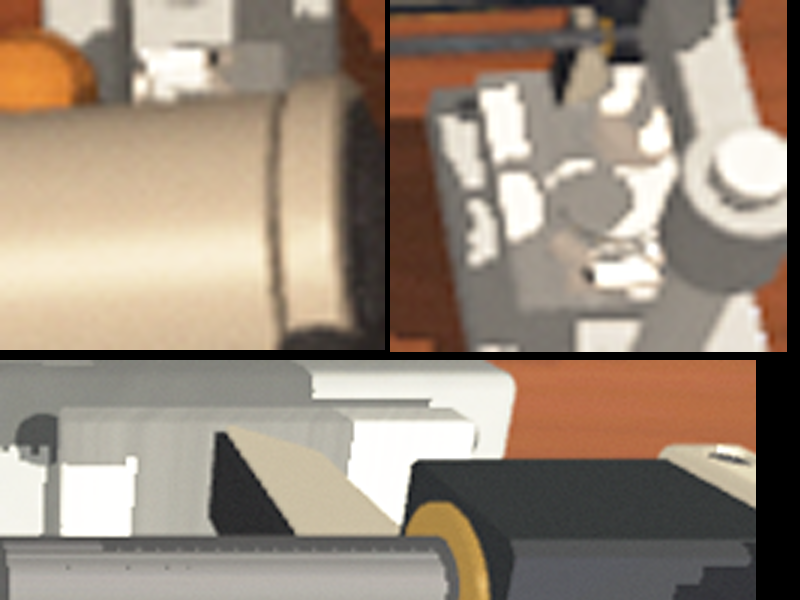

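The force rises firmly at tool x ≈ 505.8, where both V faces should be met. In the scene crop the back shows at about (341,215.5), against a projected axis of (342.5,215). I'll ease off, wiggle sideways to seat both faces, and push again.

Emit:
send_rows:
  moves:
    - [0,0,-1,0]
    - [0,2,0,0]
    - [0,-2,0,0]
    - [0,-2,0,0]
    - [0,2,0,0]
    - [0,0,0,0]

```text
time: 22.28
tool_pos: [506.0, 96.0, 38.7]
tcp_rot: [-2.492, 1.57, -2.456]
contact_force: [-5.6, -1.6, 1.6]
grip_width: 91.9
```

Emit:
send_rows:
  moves:
    - [0,0,1,0]
    - [0,0,0,0]

```text
time: 22.52
tool_pos: [506.2, 96.0, 38.6]
tcp_rot: [-2.884, 1.568, -2.848]
contact_force: [-7.1, -2.0, 2.3]
grip_width: 91.6
```

Emit:
send_rows:
  moves:
    - [0,0,-4,0]
    - [0,0,-10,0]
    - [0,0,-25,0]
    - [-15,0,-25,0]
    - [-45,0,0,0]
    - [-55,0,0,0]
    - [-55,0,0,0]
    - [-55,0,0,0]

```text
time: 23.52
tool_pos: [443.3, 94.1, 266.0]
tcp_rot: [0.028, 1.568, 0.064]
contact_force: [0.7, 0.3, -0.9]
grip_width: 91.8
```

Emit:
send_rows:
  moves:
    - [-40,0,0,0]
    - [0,0,0,0]
  hand: 0

```text
time: 23.78
tool_pos: [444.9, 94.2, 307.1]
tcp_rot: [0.008, 1.562, 0.044]
contact_force: [0.2, -0.8, -0.6]
grip_width: 76.1
```

```bash
python3 - <<'E'
from h import *
jaw(); go(563,153,310); t=capture('top');s=capture('scene')
f=lambda i,k:cv2.resize(i[...,::-1],None,fx=k,fy=k,interpolation=cv2.INTER_CUBIC)
a=f(t['image'][155:245,155:220],6); b=f(s['image'][150:240,310:376],6)
W=np.hstack([a,b]); cv2.imwrite('pics/c8.png',W); print(W.shape)
# knob triangulation by orange blob
def orange(c,x0,y0,x1,y1):
    h=cv2.cvtColor(c['image'],cv2.COLOR_RGB2HSV)[y0:y1,x0:x1]; m=(h[...,0]>7)&(h[...,0]<18)&(h[...,1]>170)&(h[...,2]>150)
    ys,xs=np.nonzero(m); return (xs.mean()+x0,ys.mean()+y0),len(xs)
for c,b in((t,(150,190,178,220)),(s,(350,150,380,180))):
    u,n=orange(c,*b); print(u,n,ray(c,u,265).round(1))
for P in ([563,153,52],[563,153,43]): print(proj(t,P),proj(s,P))
E
```

```text
t 23.77 pos [444.86  94.22 307.07] F [ 0.18 -0.83 -0.6 ] grip 76.1 
tool x,y,z rows:
 [[ 8.700e-03  4.000e-04 -1.000e+00]
 [-3.580e-02  9.994e-01  1.000e-04]
 [ 9.993e-01  3.580e-02  8.700e-03]] jaw deg 92.05 q [ 0.04   0.15   1.558  0.     1.424 -1.567]
tool delta [ -1.88  54.52 120.19]
(540, 786, 3)
(np.float64(162.88306451612902), np.float64(203.43548387096774)) 248 [562.  156.6 265. ]
(np.float64(365.42216981132077), np.float64(162.50943396226415)) 424 [560.9 159.6 265. ]
[185.14398631 210.94735939] [343.12983258 213.62213925]
[185.83673196 211.2158274 ] [342.45771815 215.35763469]
```

View pics/c8.png

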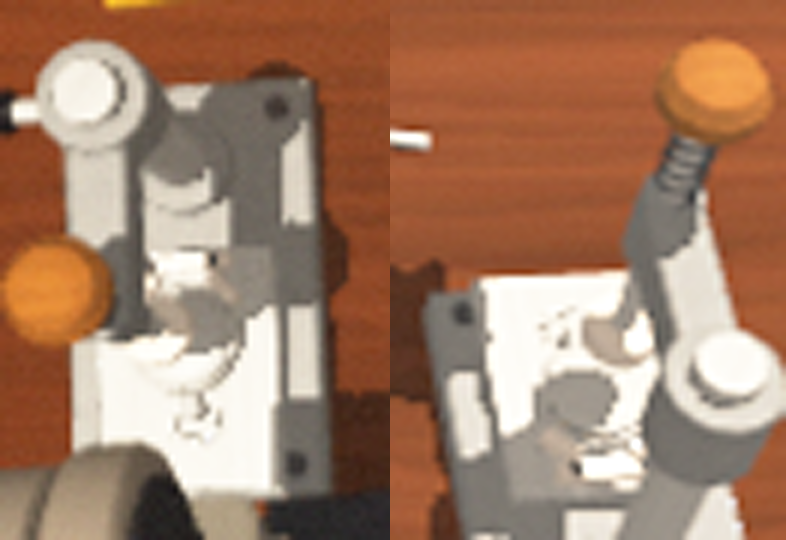

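```bash
python3 - <<'E'
from h import *
c=capture('top'); g=c['image'].astype(int)
print(ray(c,(186.7,210.8),47).round(1),'bow',ray(c,(188.3,227.5),43).round(1))
for P in ([600,154,46],[563,153,47],[513,151,43]): print(P,proj(c,P).round(1))
# table & base edges in top image, rows near front
gr=cv2.cvtColor(c['image'],cv2.COLOR_RGB2GRAY)
for r in (205,209,213,217,219,220,222,224,226,228,230): print(r,gr[r,164:214].tolist())
E
```

```text
[563.7 149.7  47. ] bow [517.7 146.4  43. ]
[600, 154, 46] [185.2 197.9]
[563, 153, 47] [185.5 211.1]
[513, 151, 43] [186.7 229.2]
205 [161, 160, 157, 152, 141, 133, 108, 96, 99, 75, 73, 96, 95, 84, 84, 150, 159, 157, 161, 166, 154, 138, 133, 130, 131, 135, 129, 130, 138, 145, 140, 136, 139, 139, 139, 137, 128, 110, 102, 107, 103, 105, 107, 129, 93, 59, 83, 92, 94, 94]
209 [144, 135, 128, 120, 117, 114, 111, 95, 96, 97, 100, 92, 90, 83, 87, 88, 117, 119, 132, 159, 163, 160, 148, 138, 138, 138, 137, 133, 133, 136, 129, 131, 239, 247, 248, 246, 242, 163, 107, 203, 220, 220, 221, 182, 114, 58, 49, 76, 83, 79]
213 [90, 87, 102, 198, 218, 217, 218, 237, 248, 246, 244, 245, 252, 253, 253, 254, 254, 254, 254, 254, 246, 186, 140, 141, 139, 142, 228, 229, 206, 234, 174, 225, 246, 249, 249, 247, 247, 175, 108, 201, 221, 220, 222, 195, 120, 65, 51, 79, 87, 88]
217 [82, 82, 94, 198, 218, 217, 219, 232, 247, 249, 248, 249, 248, 246, 240, 242, 244, 248, 249, 251, 251, 251, 251, 250, 243, 236, 202, 200, 165, 230, 248, 249, 249, 250, 249, 248, 250, 180, 109, 204, 221, 221, 221, 204, 128, 69, 55, 77,
[... 1026 characters left out ...]
 221, 216, 247, 249, 249, 249, 248, 248, 249, 249, 249, 248, 249, 251, 192, 242, 250, 249, 249, 249, 251, 233, 245, 249, 250, 249, 248, 250, 250, 249, 191, 130, 113, 110, 104, 106, 103, 107, 100, 78, 56, 44, 48, 45]
228 [84, 88, 88, 200, 222, 193, 183, 161, 197, 202, 184, 181, 180, 181, 162, 154, 192, 230, 247, 246, 249, 242, 239, 250, 225, 237, 240, 247, 249, 249, 250, 250, 249, 250, 251, 249, 193, 130, 117, 105, 107, 105, 107, 105, 97, 87, 58, 47, 46, 49]
230 [81, 86, 90, 147, 133, 115, 116, 116, 115, 108, 114, 113, 109, 97, 94, 89, 84, 91, 120, 227, 247, 250, 250, 249, 249, 250, 250, 249, 248, 249, 250, 250, 249, 251, 251, 250, 191, 135, 101, 78, 79, 96, 105, 105, 102, 91, 60, 48, 52, 50]
```

I've used all the picture views, so this is from the pixel rows. Table edges at px 171 and 201 put the axis at about px 185.5, and the rim outline puts the watch centre at about px 185, so it's seated on the axis within resolution. Now over the knob.

Emit:
send_rows:
  moves:
    - [0,14.5,30,0]
    - [0,20,45,0]
    - [0,20,35,0]
    - [0,0,10,0]
    - [0,0,0,0]
    - [0,0,0,0]
    - [0,0,0,0]

```text
time: 24.8
tool_pos: [560.7, 152.4, 304.3]
tcp_rot: [-0.201, 1.57, -0.165]
contact_force: [-0.5, 0.3, 0.1]
grip_width: 0.6
```

```bash
python3 - <<'E'
from h import *
jaw()
E
```

```text
t 24.8 pos [560.67 152.43 304.28] F [-0.5   0.25  0.11] grip 0.6 
tool x,y,z rows:
 [[ 5.000e-04 -1.000e-04 -1.000e+00]
 [-3.540e-02  9.994e-01 -1.000e-04]
 [ 9.994e-01  3.540e-02  5.000e-04]] jaw deg 92.03 q [ 0.134  0.404  1.218 -0.     1.519 -1.473]
```

Emit:
send_rows:
  moves:
    - [10,0,2.3,0]
    - [10,0,0,0]
    - [5,0,0,0]
    - [3,0,0,0]
    - [3,0,0,0]
    - [3,0,0,0]
    - [0,0,0,0]

```text
time: 25.68
tool_pos: [563.5, 152.9, 269.8]
tcp_rot: [-2.324, 1.571, -2.288]
contact_force: [-2.6, -1.1, 3.2]
grip_width: 0.7
```

Emit:
send_rows:
  moves:
    - [4,0,0,0]
    - [4,0,0,0]
    - [4,0,0,0]
    - [4,0,0,0]
    - [4,0,0,0]
    - [0,0,0,0]

```text
time: 26.42
tool_pos: [563.7, 153.0, 249.6]
tcp_rot: [0.12, 1.571, 0.156]
contact_force: [-0.3, -0.5, 4.5]
grip_width: 0.4
```

Emit:
send_rows:
  moves:
    - [3,0,0,0]
    - [3,0,0,0]
    - [1,0,0,0]
    - [0,0,0,0]

```text
time: 26.92
tool_pos: [563.7, 153.0, 243.0]
tcp_rot: [-0.018, 1.57, 0.018]
contact_force: [-1.8, 0.1, 5.2]
grip_width: 0.6
```

Emit:
send_rows:
  moves:
    - [1,0,0,0]
    - [1,0,0,0]
    - [0,0,0,0]

```text
time: 27.3
tool_pos: [563.7, 153.0, 241.1]
tcp_rot: [0.002, 1.57, 0.038]
contact_force: [-1.3, -0.0, 6.2]
grip_width: 0.0
```

Emit:
send_rows:
  moves:
    - [1,0,0,0]
    - [0,0,0,0]

```text
time: 27.55
tool_pos: [563.7, 153.0, 240.1]
tcp_rot: [-0.031, 1.57, 0.005]
contact_force: [-1.6, -0.4, 4.9]
grip_width: 0.1
```

Emit:
send_rows:
  moves:
    - [1,0,0,0]
    - [0,0,0,0]

```text
time: 27.8
tool_pos: [563.7, 153.0, 239.1]
tcp_rot: [-0.097, 1.57, -0.062]
contact_force: [-1.5, -0.1, 5.1]
grip_width: 0.4
```

Emit:
send_rows:
  moves:
    - [1,0,0,0]
    - [0,0,0,0]

```text
time: 28.05
tool_pos: [563.8, 153.0, 238.7]
tcp_rot: [0.033, 1.57, 0.069]
contact_force: [-2.6, -1.1, 8.7]
grip_width: 0.5
```

Emit:
send_rows:
  moves:
    - [1,0,0,0]
    - [0,0,0,0]

```text
time: 28.3
tool_pos: [563.8, 153.0, 238.4]
tcp_rot: [0.017, 1.569, 0.053]
contact_force: [-3.0, -0.7, 11.6]
grip_width: 0.3
```

Emit:
send_rows:
  moves:
    - [1,0,0,0]
    - [0,0,0,0]

```text
time: 28.55
tool_pos: [563.8, 153.0, 237.6]
tcp_rot: [0.051, 1.569, 0.087]
contact_force: [-3.8, 0.2, 12.7]
grip_width: 0.4
```

Emit:
send_rows:
  moves:
    - [1,0,0,0]
    - [0,0,0,0]

```text
time: 28.8
tool_pos: [563.8, 153.0, 236.6]
tcp_rot: [0.016, 1.569, 0.052]
contact_force: [-3.6, -1.0, 13.6]
grip_width: 0.2
```

Emit:
send_rows:
  moves:
    - [1,0,0,0]
    - [0,0,0,0]

```text
time: 29.05
tool_pos: [563.8, 153.0, 235.6]
tcp_rot: [0.028, 1.569, 0.064]
contact_force: [-4.3, -0.8, 13.7]
grip_width: 0.6
```

Emit:
send_rows:
  moves:
    - [0.6,0,0,0]
    - [0,0,0,0]

```text
time: 29.3
tool_pos: [563.8, 153.0, 235.3]
tcp_rot: [0.031, 1.568, 0.067]
contact_force: [-4.3, -0.4, 16.2]
grip_width: 0.4
```

Emit:
send_rows:
  moves:
    - [0.6,0,0,0]
    - [0,0,0,0]

```text
time: 29.55
tool_pos: [563.8, 153.0, 235.3]
tcp_rot: [0.031, 1.568, 0.067]
contact_force: [-6.1, -0.9, 18.1]
grip_width: 0.4
```

Emit:
send_rows:
  moves:
    - [0.7,0,0,0]
    - [0,0,0,0]

```text
time: 29.8
tool_pos: [563.8, 153.0, 235.2]
tcp_rot: [0.031, 1.567, 0.067]
contact_force: [-6.7, -2.3, 21.4]
grip_width: 0.6
```

It stops dead at 235.2–235.3 while the force rises from 16 to 21 N, so the back is home. It slid about 3.4 mm at about 13 N. Letting the plunger up now.

Emit:
send_rows:
  moves:
    - [-3,0,0,0]
    - [-6,0,0,0]
    - [-8,0,0,0]
    - [-8,0,0,0]
    - [-8,0,0,0]
    - [-8,0,0,0]
    - [-10,0,0,0]
    - [-15,0,0,0]

```text
time: 30.8
tool_pos: [563.3, 152.8, 297.9]
tcp_rot: [-2.955, 1.569, -2.919]
contact_force: [-0.3, 0.3, 0.5]
grip_width: 0.1
```

Emit:
send_rows:
  moves:
    - [-20,0,0,0]
    - [0,0,-40,0]
    - [0,0,-50,0]
    - [0,-20,-45,0]
    - [0,0,0,0]

```text
time: 31.42
tool_pos: [427.1, 127.5, 319.0]
tcp_rot: [-0.558, 1.57, -0.522]
contact_force: [0.8, -0.3, -0.5]
grip_width: 0.3
```

```bash
python3 - <<'E'
from h import *
import pickle
jaw(); t=capture('top'); s=capture('scene'); S0=pickle.load(open('scene.pkl','rb'));T0=pickle.load(open('top.pkl','rb'))
save(t,'tf.png'); save(s,'sf.png')
def orange(c,x0,y0,x1,y1):
    h=cv2.cvtColor(c['image'],cv2.COLOR_RGB2HSV)[y0:y1,x0:x1]; m=(h[...,0]>7)&(h[...,0]<18)&(h[...,1]>170)&(h[...,2]>150)
    ys,xs=np.nonzero(m); return np.round((xs.mean()+x0,ys.mean()+y0),2),len(xs)
for a,b in((T0,t),): print('knob top',orange(a,150,190,178,220),orange(b,150,190,178,220))
print('knob scene',orange(S0,350,150,380,180),orange(s,350,150,380,180))
# compare pre-press crop with now (watch moved?)
p=cv2.imread('pics/c8.png'); f=lambda i,k:cv2.resize(i[...,::-1],None,fx=k,fy=k,interpolation=cv2.INTER_CUBIC)
q=np.hstack([f(t['image'][155:245,155:220],6),f(s['image'][150:240,310:376],6)])
d=cv2.absdiff(p,q).max(2)[::6,::6]; print('diff top rows/scene', (d[:,:65]>50).sum(),(d[:,65:]>50).sum())
ys,xs=np.nonzero(d[:,65:]>50); print(list(zip(xs+310,ys+150))[:40])
ys,xs=np.nonzero(d[:60,:65]>50); print(list(zip(xs+155,ys+155))[:60])
E
```

```text
t 31.43 pos [427.11 127.54 318.98] F [ 0.83 -0.3  -0.47] grip 0.3 
tool x,y,z rows:
 [[ 4.000e-04 -2.000e-04 -1.000e+00]
 [-3.560e-02  9.994e-01 -2.000e-04]
 [ 9.994e-01  3.560e-02  4.000e-04]] jaw deg 92.04 q [ 0.118  0.132  1.548 -0.     1.461 -1.488]
knob top (array([162.84, 202.71]), 275) (array([162.92, 203.24]), 255)
knob scene (array([365.29, 162.68]), 405) (array([364.86, 162.72]), 446)
diff top rows/scene 739 300
[(np.int64(325), np.int64(191)), (np.int64(326), np.int64(191)), (np.int64(327), np.int64(191)), (np.int64(328), np.int64(191)), (np.int64(322), np.int64(192)), (np.int64(323), np.int64(192)), (np.int64(324), np.int64(192)), (np.int64(325), np.int64(192)), (np.int64(326), np.int64(192)), (np.int64(327), np.int64(192)), (np.int64(328), np.int64(192)), (np.int64(314), np.int64(193)), (np.int64(315), np.int64(193)), (np.int64(316), np.int64(193)), (np.int64(319), np.int64(193)), (np.int64(320), np.int64(193)), (np.int64(321), np.int64(193)), (np.int64(322), np.int64(193)), (np.int64(323), np.int64(193)), (np.int64(324), np.int64(193)), (np.int64(325), np.int64(193)), (np.int64(326), np.int64(193)), (np.int64(327), np.int64(193)), (np.int64(328), np.int64(193)), (np.int64(312), np.int64(194)), (np.int64(313), np.int64(194)), (np.int64(314), np.int64(194)), (np.int64(315), np.int64(194)), (np.int64(320), np.int64(194)), (np.int64(321), np.int64(194)), (np.int64(322), np.int64(194)), (np.int64(323), np.int64(194)), (np.int64(324), np.int64(194)), (np.int64(325), np.int64(194)), (np.int64(326), np.int64(194)), (np.int64(327), np.int64(194)), (np.int64(328), np.int64(194)), (np.int64(329), np.int64(194)), (np.int64(313), np.int64(195)), (np.int64(320), np.int64(195))]
[]
```

```bash
python3 -c "
from plant import close_job
print(close_job())"
```

```text
the job is handed in; nothing more can be done
None
```

The watch is in the press with its back pressed home, the plunger is back up, and I handed the job in at about 31 s. The seating against both V faces was felt rather than clearly seen.

- **Laying the watch:** I gripped it by its rim and set it glass down on the front of the press table. I felt contact at about 3–6 N, with the table about 37 mm above the bench.
- **Into the V-stop:** I drew it in by the bow, because the wrist meets the knob before the hand can get over the axis. I then pushed it home with one open finger; the push firmed up at 6–7 N where both faces should be met.
- **Pressing the back:** It slid about 3.4 mm at about 13 N, then stopped dead at a knob height of 235.2 mm. I stopped at 21 N on the knob, which is about 15 N on the glass after the spring.

**Last checks:**
- The knob's image position is back where it started, within 0.6 px, so the plunger is fully up.
- Nothing changed around the watch in the top view between before and after pressing. The other image differences look like arm shadows, but I had no picture views left to confirm that.
- The hand is clear of everything, with no contact force.
- The watch's centring on the axis was seen only to about 2–3 mm. My first reading by eye put it about 3 mm off to one side; the pixel rows agreed with the axis.
- While reaching over the table the wrist touched the knob with about 8 N, and I backed off straight away.

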